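# Rack and cover the stained slides

### The arm

A 7-joint arm with a two-finger parallel gripper is mounted at the origin on the work surface. World frame = base frame: x ahead of the robot, y to its left, z up, the work surface at z = 0. Lengths are in m, angles in rad, forces in N, time in s.
With the tool pointing down it reaches from about 0.425 to 0.95 m from the base axis. Payload 4.7 kg.
Tool frame: the origin (TCP) lies on the centre line of the jaws, within the pads' length; the fingertips stand robot.nose_length ahead of it and the grasp point (between the pads) lies 8 mm behind it (robot.nose_length is the distance from the TCP to the fingertips, in m); z points along the fingers, y is the line along which they close (so a half turn about z gives the same grasp; the last joint's range is limited). The gripper opens to 85 mm and grips with 20 to 120 N. Pads are 22 mm wide; open, the fingers measure 114 mm over their backs; the gripper's body (76 mm by 85 mm) begins 54 mm behind the grasp point. The pads swing forward as they close: fully open they stand 13 mm farther back than shut.
Start: joints at [-1.28, 0.469, -0.049, 1.532, 0.024, 1.141, -0.082], TCP at [0.212, 0.641, 0.242] pointing down, gripper open.
Joint ranges: [-2.59, 2.59], [-0.33, 1.99], [-1.39, 1.29], [0.1, 2.45], [-1.04, 4.18], [0.21, 1.99], [-2.66, 2.66]. Speed limits (rad/s): [2.57, 2.57, 3.14, 3.14, 3.14, 3.14, 3.14].

### API

Orientations are given as [roll, pitch, yaw] about the fixed x, y, z axes, in that order (R = Rz(yaw) Ry(pitch) Rx(roll)).
In Python, from plant import robot gives the robot as it stands. Calls block until the motion is done:
- robot.goto(position, orientation): joint-space move of the TCP to a pose.
- robot.move_straight(position, vel=0.15, attitude=None, contact_N=None): straight line of the TCP; attitude=None keeps the orientation; vel is the mean speed in m/s. With contact_N (N) it stops when the force on the tool has changed by that much, and returns True; else False.
- robot.move_joints(angles): joint-space move.
- robot.grip(opening, strength=None): opening from 0.0 (shut) to 1.0 (fully open); strength is the grip in N (None keeps the last); returns when the fingers have stopped.
- robot.sleep(seconds).
- robot.inverse_kinematics(position, orientation): joint angles nearest the present ones, or None.
- robot.sense(): the state.
- robot.grab_frame(name): name is "scene" or "side" or "wrist"; returns a dict with "image" (480x640x3 uint8, red, green, blue), "range_z" (480x640 float32, m along the optical axis (not along the pixel's ray), 0 where there is no reading), "fx", "fy", "cx", "cy" (pixels), "R" (3x3) and "t" (3): a world point X has camera coordinates R X + t. Camera axes: x right, y down, z forward; pixel columns grow to the right and rows downward; lengths in m; the calibration is good to about 2 mm. A picture is of the moment at which its call begins.
A pose or a line that the arm cannot do raises robot.IKError and nothing moves.
- robot.close_job(): hands the job in; it is judged then, once.
The state is a dict: "t": time; "joint_pos": joint angles; "joint_velocities": joint speeds; "effort": joint torques, N m; "tcp_pos": TCP position; "tcp_rot": TCP orientation; "wrist_force": force on the tool from outside, world axes, zero at the start; "torque": the same for the moment, N m; "opening": opening from 0.0 (shut) to 1.0 (fully open); "gripper_force": force on a finger pad.
Only numpy, scipy, OpenCV 4.12 (cv2) and the standard library are available. Lean on these libraries where they do the work, as an engineer would, in place of code of your own. Each camera call takes 0.05 s, during which the arm holds its last target. There are 200 camera calls.

### The job

Put the stained slides away dust-free for the night: set the wide slide rack down in the wide staining dish and the narrow rack in the narrow dish, then cover both dishes and the round jar (its slides are already in it), each with its own lid seated properly on the rim. Set everything down gently rather than dropping it, leave the dishes and the jar standing where they are, and do not disturb the two dropper bottles among them.

Things in the scene. Friction and masses are not known exactly. Their poses are not given: they have to be found in the camera images.
- dish_wide: Wide rectangular staining dish, white plastic, open on top, loose, 550 g. Outside 132 (x) by 104 (y) by 72 high, turned-out rim 138 by 110; walls and floor 5 thick: inside 122 by 94, inner floor 5 above the bench. Sizes in mm. Origin: centre of the underside, z up.
- dish_narrow: Narrow rectangular staining dish, white plastic, open on top, loose, 450 g. Outside 128 (x) by 70 (y) by 72 high, turned-out rim 134 by 76; walls and floor 5 thick: inside 118 by 60, inner floor 5 above the bench. Sizes in mm. Origin: centre of the underside, z up.
- jar_round: Round white staining jar, open on top, loose, 400 g: foot 82 across, body 70 outside and 62 inside, 96 high. Three glass slides already stand in it, tops 15 below the rim: it gets no rack, only its lid. Sizes in mm. Origin: centre of the underside, z up.
- rack_wide: Wide slide rack, 220 g: steel frame 104 (x) by 78 (y), 30 high, with sixteen glass slides on edge across it. Its wire bail ends in a black grip bar over the middle: 34 (y) by 10 (x) by 10 high, centre 56.5 up; 21 free below it. Belongs lengthwise in the wide dish, bar then 5 below the rim. Sizes in mm. Origin: centre of the underside, z up.
- rack_narrow: Narrow slide rack, 130 g: steel frame 96 (x) by 44 (y), 30 high, with six glass slides on edge along it. Its wire bail ends in a black grip bar over the middle: 34 (y) by 10 (x) by 10 high, centre 56.5 up; 21 free below it. Belongs lengthwise in the narrow dish, bar then 5 below the rim. Sizes in mm. Origin: centre of the underside, z up.
- lid_wide: Lid of the wide dish, grey plastic, 140 g: plate 140 (x) by 112 (y) by 5; below it a lip 6 deep, 106 by 78 (8 play all round). Grip bar on top at the centre: 46 (x) by 12 (y), from 11 to 37 above the origin. Seated: plate on the rim, lip inside. Sizes in mm. Origin: centre of the lip's lower edge (on the bench at the start), z up.
- lid_narrow: Lid of the narrow dish, grey plastic, 100 g: plate 136 (x) by 78 (y) by 5; below it a lip 6 deep, 102 by 44 (8 play all round). Grip bar on top at the centre: 46 (x) by 12 (y), from 11 to 37 above the origin. Seated: plate on the rim, lip inside. Sizes in mm. Origin: centre of the lip's lower edge (on the bench at the start), z up.
- lid_round: Lid of the round jar, grey plastic, 60 g: disc 81 across, 5 thick; below it a round plug 6 deep, 46 across (8 play all round). Round knob on top at the centre, 22 across, from 11 to 37 above the origin. Seated: disc on the rim, plug inside. Sizes in mm. Origin: centre of the plug's underside (on the bench at the start), z up.
- bottle_large: Amber dropper bottle with a rubber bulb, 38 across, 81 high, loose: leave it alone. Sizes in mm. Origin: centre of the underside, z up.
- bottle_small: Smaller amber dropper bottle with a rubber bulb, 30 across, 65 high, loose: leave it alone. Sizes in mm. Origin: centre of the underside, z up.
There are look-alikes about, which are no part of the job. What is shaped like the lid_wide but yellow is not meant.

How it is judged:
At the end, for the whole second after the job is handed in: Each rack stands level on its own dish's floor (centre within 16 mm wide, 18 mm narrow). Each lid sits level (0.05 rad) on its own rim, centre within 14 mm, height within 3 mm. Dishes and jar upright, within 30 mm of where they stood. Bottles moved under 40 mm. All released and at rest (horizontal distance between rack_wide and dish_wide below 0.016 m and z of rack_wide in the frame of dish_wide between 0 and 0.01 m and angle between each of rack_wide, rack_narrow's own z axis and vertical below 0.08 rad and horizontal distance between rack_narrow and dish_narrow below 0.018 m and z of rack_narrow in the frame of dish_narrow between 0 and 0.01 m and horizontal distance between lid_wide and dish_wide below 0.014 m and z of lid_wide in the frame of dish_wide between 0.062 and 0.069 m and angle between each of lid_wide, lid_narrow, lid_round, dish_wide, dish_narrow, jar_round's own z axis and vertical below 0.05 rad and horizontal distance between lid_narrow and dish_narrow below 0.014 m and z of lid_narrow in the frame of dish_narrow between 0.062 and 0.069 m and horizontal distance between lid_round and jar_round below 0.014 m and z of lid_round in the frame of jar_round between 0.086 and 0.093 m and distance of each of dish_wide, dish_narrow, jar_round from where it was at the start of the episode below 0.03 m and linear speed of each of rack_wide, rack_narrow, lid_wide, lid_narrow, lid_round below 0.02 m/s); the robot touches nothing.
It fails at once if a rack is dropped (falls free of the gripper faster than 0.6 m/s) ((linear speed of rack_wide above 0.6 m/s and contact force between the fingers and rack_wide below 0.05 N) or (linear speed of rack_narrow above 0.6 m/s and contact force between the fingers and rack_narrow below 0.05 N)).
It fails at once if a lid is dropped (falls free of the gripper faster than 0.6 m/s) ((linear speed of lid_wide above 0.6 m/s and contact force between the fingers and lid_wide below 0.05 N) or (linear speed of lid_narrow above 0.6 m/s and contact force between the fingers and lid_narrow below 0.05 N) or (linear speed of lid_round above 0.6 m/s and contact force between the fingers and lid_round below 0.05 N)).
It fails at once if a dropper bottle is pushed more than 40 mm or knocked over ((distance of bottle_large from where it was at the start of the episode above 0.04 m or angle between bottle_large's own z axis and vertical above 0.6 rad) or (distance of bottle_small from where it was at the start of the episode above 0.04 m or angle between bottle_small's own z axis and vertical above 0.6 rad)).
It fails at once if a dish or the jar is pushed more than 30 mm or tipped ((distance of dish_wide from where it was at the start of the episode above 0.03 m or angle between dish_wide's own z axis and vertical above 0.4 rad) or (distance of dish_narrow from where it was at the start of the episode above 0.03 m or angle between dish_narrow's own z axis and vertical above 0.4 rad) or (distance of jar_round from where it was at the start of the episode above 0.03 m or angle between jar_round's own z axis and vertical above 0.4 rad)).
It also fails if it takes over 128 s, if anything falls off the work surface, if the arm or the gripper's body presses on something with over 40 N, if the wrist force passes 120 N, or if a joint passes its speed limit or range.

## Working session

There is one attempt and no reset: what is moved stays moved. The work goes in short steps, each a Python script; the robot and the scene stay as the last script left them, time stands still between calls to the robot, and variables do not carry over. Pictures are saved under pics/ and viewed, at most 14 in all, crops included, and the job is handed in when it is done.

```bash
mkdir -p pics; ls; python3 - <<'E'
from plant import robot
import cv2,numpy as np
s=robot.sense();print(s['t'],s['tcp_pos'],s['tcp_rot'],robot.nose_length)
for n in ['scene','side','wrist']:
    f=robot.grab_frame(n);np.savez(f'{n}0.npz',**f)
    cv2.imwrite(f'pics/{n}0.png',f['image'][...,::-1]);print(n,f['fx'],f['cx'],f['cy'],(-f['R'].T@f['t']).round(3),f['R'][2].round(2),(f['range_z']>0).mean())
E
```

```text
pics
0.0 [0.21202134 0.64023835 0.24124929] [-3.13961573e+00  6.57265862e-05  2.82183472e+00] 0.011
scene 446.0393394539729 324.201849330383 238.82567611030015 [0.943 0.499 0.681] [-0.48 -0.55 -0.69] 0.9959049479166666
side 591.3714882088211 318.054412818727 236.49996050551678 [ 0.048 -0.912  0.655] [ 0.39  0.76 -0.51] 0.9960091145833333
wrist 368.91310615220937 325.9638993415014 237.9735479206553 [0.136 0.666 0.373] [ 0.29 -0.1  -0.95] 0.9960384114583334
```

View pics/scene0.png

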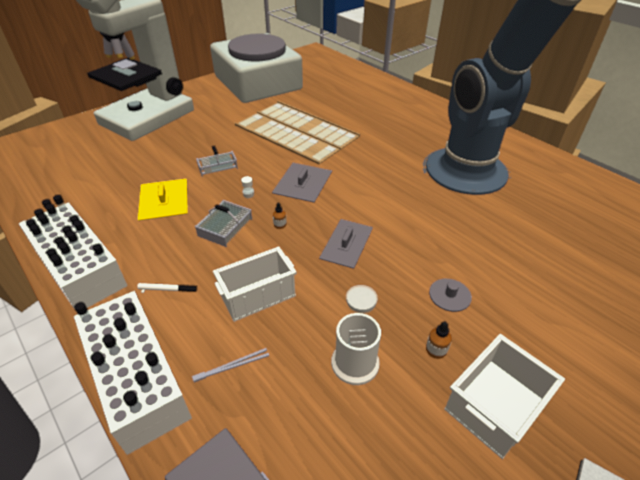

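View pics/side0.png

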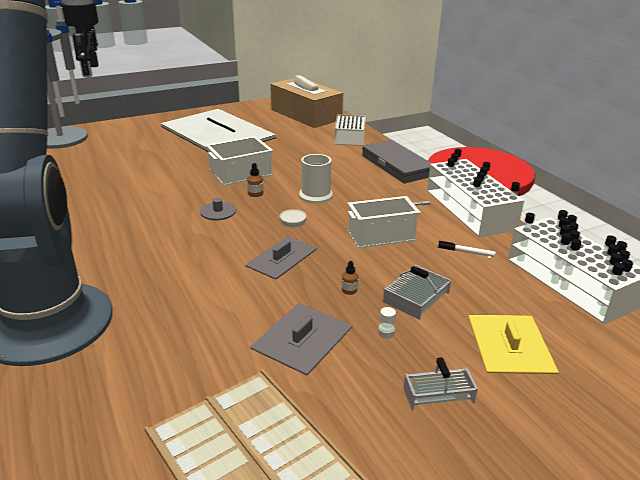

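The scene view shows the wide dish at (505,390), narrow dish (255,282), jar (357,345), round lid (450,293), narrow lid (345,243), wide lid (302,181), wide rack (223,222), narrow rack (217,161), and bottles (280,215) and (440,340). The yellow lid at (163,198) is the decoy. The side view agrees.

```bash
cat > vis.py <<'E'
import numpy as np,cv2
def cloud(f):
    v,u=np.mgrid[:480,:640]; z=f['range_z'].astype(float)
    P=np.stack([(u-f['cx'])/f['fx']*z,(v-f['cy'])/f['fy']*z,z],-1)
    W=(P-f['t'])@f['R']; W[z<=0]=np.nan
    return W,f['image'].astype(int)
def pick(W,I,seed,r,zlo,zhi,maxI=None,minI=None):
    d=np.hypot(W[...,0]-seed[0],W[...,1]-seed[1])
    m=(d<r)&(W[...,2]>zlo)&(W[...,2]<zhi)
    if maxI: m&=I.max(-1)<maxI
    if minI: m&=I.min(-1)>minI
    m=m.astype(np.uint8)
    return W[m>0]
def rect(p):
    (c,s,a)=cv2.minAreaRect((p[:,:2]*1000).astype(np.float32))
    if s[0]<s[1]: s=s[::-1];a+=90
    return np.round(np.r_[c,s,(a+90)%180-90],1),len(p),np.round(1000*np.median(p[:,2]),1)
E
python3 - <<'E'
from vis import *
C={n:cloud(np.load(n+'0.npz')) for n in('scene','side')}
sc=C['scene'][0]
# table flatness
for n in C:
    W=C[n][0];z=W[...,2];k=(abs(z)<.01);print(n,'table z',np.median(z[k]),z[k].std())
S=dict(dw=(505,390),dn=(255,282),jar=(357,345),lr=(450,293),ln=(345,243),lw=(302,181),rw=(223,222),rn=(217,161),bs=(280,215),bl=(440,340),cap=(361,297),vial=(247,186))
for k,(u,v) in S.items():
    seed=sc[v,u,:2]; 
    for n,(W,I) in C.items():
        out=[]
        bands={'d':[(.066,.078)],'j':[(.09,.102)],'l':[(.007,.016),(.032,.042)],'r':[(.024,.035),(.055,.067)],'b':[(.01,.1)],'c':[(.004,.1)],'v':[(.005,.1)]}[k[0]]
        for lo,hi in bands:
            p=pick(W,I,seed,.11 if k[0]=='d' else .05 if k[0] in 'bcv' else .085,lo,hi,maxI=140 if k[0]=='l' else 70 if lo==.055 else None)
            out.append(rect(p) if len(p)>4 else None)
        print(k,n,(seed*1000).round(),out)
E
```

```text
scene table z -0.00019837820501742277 0.002134492713277218
side table z 0.0011240077914945546 0.0023770518517833646
dw scene [481. 425.] [(array([510. , 427.5, 140.9, 110.1,   2.2]), 1815, np.float64(70.8))]
dw side [481. 425.] [(array([510.1, 427.1, 144.3, 121.7,   1.6]), 529, np.float64(72.2))]
dn scene [656. -34.] [(array([672.4,  -4.6, 139.6,  79.7, -12.2]), 955, np.float64(71.0))]
dn side [656. -34.] [(array([668.9,  -1.6, 143.1,  85.7, -13.3]), 681, np.float64(71.4))]
jar scene [637. 234.] [(array([629. , 227.3,  69.3,  68. ,  46.7]), 419, np.float64(94.9))]
jar side [637. 234.] [(array([630.3, 227.5,  73.4,  68. ,  64.4]), 219, np.float64(94.9))]
lr scene [396. 245.] [(array([389.5, 242.4,  79.1,  77.3,  33. ]), 870, np.float64(10.4)), (array([387.4, 242.1,  21. ,  21. , -84.7]), 88, np.float64(35.9))]
lr side [396. 245.] [(array([386.9, 239.2,  80. ,  77.6,  66.3]), 425, np.float64(12.5)), (array([386.7, 239.3,  21. ,  20.7,   9.5]), 49, np.float64(37.7))]
ln scene [459.  17.] [(array([444.1,   5.4, 131.2,  78.5,  27.6]), 1313, np.float64(10.7)), (array([440.9,   4.1,  44.4, 
[... 1287 characters left out ...]
 24.5,  -43.2]), 243, np.float64(34.0))]
bs side [ 517. -134.] [(array([ 510.6, -147.8,   29.8,   25.5,  -33.1]), 363, np.float64(34.9))]
bl scene [512. 307.] [(array([504.7, 302.4,  38. ,  34.4, -65.5]), 627, np.float64(43.6))]
bl side [512. 307.] [(array([499.7, 294.1,  36.5,  32.7, -27.5]), 360, np.float64(41.0))]
cap scene [528. 138.] [(array([526.6, 137.3,  62. ,  58.5,  59.2]), 671, np.float64(14.4))]
cap side [528. 138.] [(array([530.4, 134. ,  85.1,  62.3, -55.8]), 395, np.float64(15.8))]
vial scene [ 511. -274.] [(array([ 506. , -280. ,   26.7,   25.4,   79.9]), 201, np.float64(33.0))]
vial side [ 511. -274.] [(array([ 505.3, -282.8,   26.5,   25.9,  -67. ]), 436, np.float64(33.6))]
```

Measured sizes and heights match the given ones to within a few mm. I'll do a close wrist check of each dish, then start picking.

```bash
cat > arm.py <<'E'
import numpy as np,math
from plant import robot
pi=math.pi
def wrap(a): return (a+pi/2)%pi-pi/2
def ori(p,yaw):
    """tool down, of the two equivalent yaws the one with the last joint nearest its middle"""
    best=None
    for y in (yaw,yaw+pi,yaw-pi):
        q=robot.inverse_kinematics(list(p),[pi,0,y])
        if q is not None and (best is None or abs(q[6])<best[0]): best=(abs(q[6]),y)
    if best is None: raise RuntimeError(f'no ik {p} {yaw}')
    return [pi,0,(best[1]+pi)%(2*pi)-pi]
def go(p,yaw): robot.goto(list(p),ori(p,yaw))
def st(tag):
    s=robot.sense(); print(tag,'t%.1f'%s['t'],'tcp',np.round(s['tcp_pos'],4),'open %.3f'%s['opening'],'gf %.1f'%np.max(s['gripper_force']),'wf',np.round(s['wrist_force'],1),'j7 %.2f'%s['joint_pos'][6]); return s
def pick(xy,yaw,z,op,N):
    robot.grip(op); go([*xy,.2],yaw); 
    robot.move_straight([*xy,z+.03],vel=.2)
    hit=robot.move_straight([*xy,z],vel=.05,contact_N=8); st(f'down hit={hit}')
    robot.grip(0,strength=N); st('grip')
    robot.move_straight([*xy,.25],vel=.15); st('lifted')
def place(xy,yaw,z,op,hover=.1):
    go([*xy,.25],yaw); robot.move_straight([*xy,z+.02],vel=.15)
    hit=robot.move_straight([*xy,z-.004],vel=.025,contact_N=4); st(f'set hit={hit}')
    robot.grip(op); st('released')
    robot.move_straight([*xy,z+hover],vel=.15)
E
python3 - <<'E'
from arm import *; from vis import *
for n,c,yaw in(('w',(510,427,140,110),2),('n',(670,-3,138,79),-12.7)):
    go([c[0]/1e3,c[1]/1e3,.33],np.radians(yaw)); robot.sleep(.3); st(n)
    f=robot.grab_frame('wrist');np.savez(f'wr_{n}.npz',**f); W,I=cloud(f)
    print(rect(pick(W,I,(c[0]/1e3,c[1]/1e3),.1,.068,.078) if 0 else __import__('vis').pick(W,I,(c[0]/1e3,c[1]/1e3),.1,.066,.078)))
    cv2.imwrite(f'pics/wr_{n}.png',f['image'][...,::-1])
robot.grip(.15); print(robot.nose_length); robot.grip(.5); st('x')
E
```

```text
w t1.9 tcp [0.5094 0.4277 0.3298] open 1.001 gf 0.0 wf [0.8 0.2 0.5] j7 0.84
(array([506.9, 428.2, 141.9, 110.1,   2.1]), 3423, np.float64(71.2))
n t3.9 tcp [ 0.67   -0.0022  0.33  ] open 0.997 gf 0.0 wf [ 0.2 -0.1  0.4] j7 1.35
(array([668.9,  -3.4, 134.3,  76.1, -11.9]), 2834, np.float64(71.3))
0.011
x t5.0 tcp [ 0.67  -0.003  0.33 ] open 0.505 gf 0.0 wf [-0.3  1.   0.1] j7 1.35
```

View pics/wr_n.png

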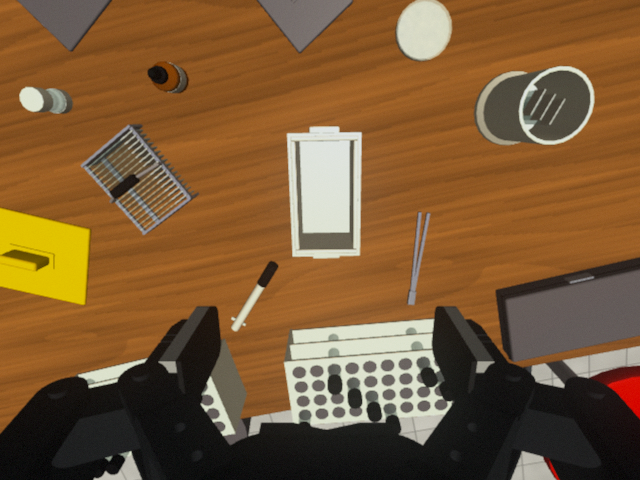

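The wrist view shows the empty narrow dish centred at (325,193), matching the earlier estimate. Next I pick the wide rack.

```bash
python3 - <<'E'
from arm import *; import cv2
pick((.6128,-.217),np.radians(22.7+90),.0485,.45,50)
f=robot.grab_frame('wrist');cv2.imwrite('pics/rw_held.png',f['image'][...,::-1])
E
```

```text
down hit=False t7.8 tcp [ 0.6129 -0.2171  0.0485] open 0.448 gf 0.0 wf [-1.1  0.3  0.1] j7 0.92
grip t8.1 tcp [ 0.6131 -0.2172  0.049 ] open 0.104 gf 49.1 wf [-0.5 -0.3  2.2] j7 0.92
lifted t9.6 tcp [ 0.6122 -0.2167  0.2488] open 0.106 gf 48.6 wf [ 0.4  0.  -2.4] j7 0.84
```

View pics/rw_held.png

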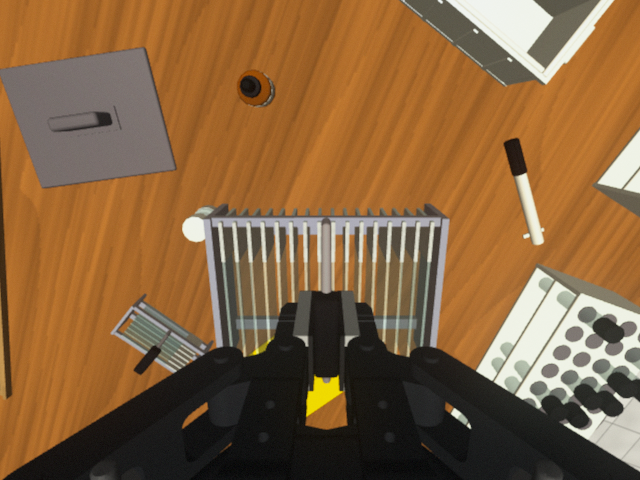

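The rack is held square and level by its bar at (325,335), so I place it.

```bash
python3 - <<'E'
from arm import *; import cv2
place((.5085,.4277),np.radians(92),.054,.35,hover=.2)
st('up');f=robot.grab_frame('wrist');cv2.imwrite('pics/rw_placed.png',f['image'][...,::-1])
pick((.5025,-.4315),np.radians(-18+90),.0485,.45,50)
place((.6695,-.003),np.radians(-12.3+90),.054,.3,hover=.2)
st('up');f=robot.grab_frame('wrist');cv2.imwrite('pics/rn_placed.png',f['image'][...,::-1])
E
python3 -c "
import cv2;a=[cv2.resize(cv2.imread('pics/r%s_placed.png'%k),(400,300)) for k in 'wn'];cv2.imwrite('pics/placed.png',cv2.hconcat(a))"
```

```text
set hit=True t14.1 tcp [0.5083 0.4276 0.0539] open 0.105 gf 49.6 wf [-0.4 -0.6  4.4] j7 -0.59
released t14.4 tcp [0.5071 0.4267 0.0524] open 0.348 gf 0.0 wf [-0.3  0.5 -0.5] j7 -0.59
up t15.9 tcp [0.508  0.4274 0.2528] open 0.350 gf 0.0 wf [-0.7 -0.1 -0.1] j7 -0.63
down hit=False t20.7 tcp [ 0.5024 -0.4317  0.0485] open 0.454 gf 0.0 wf [-0.1  0.2  0.4] j7 1.00
grip t21.1 tcp [ 0.5027 -0.4317  0.0489] open 0.103 gf 48.9 wf [-0.3 -0.7  1.9] j7 1.00
lifted t22.6 tcp [ 0.5023 -0.431   0.2489] open 0.102 gf 48.6 wf [-0.2  0.7 -1.2] j7 0.85
set hit=True t26.3 tcp [ 0.6693 -0.0029  0.0539] open 0.104 gf 49.4 wf [-0.2 -0.   4.2] j7 0.40
released t26.6 tcp [ 0.6684 -0.0025  0.0526] open 0.301 gf 0.0 wf [-0.1  0.6 -0.9] j7 0.40
up t28.1 tcp [ 0.669  -0.0028  0.2529] open 0.303 gf 0.0 wf [0.7 0.6 0.1] j7 0.26
```

View pics/placed.png

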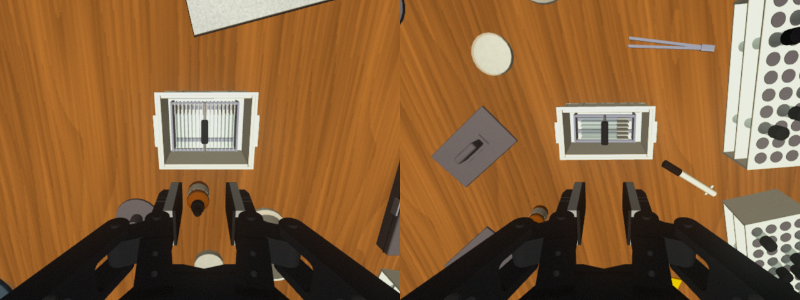

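Both racks sit in their dishes, at (205,130) and (605,130), at the height expected for the floor. The lids are next, narrow one first.

```bash
python3 - <<'E'
from arm import *; import cv2
pick((.4415,.0035),np.radians(27.8),.029,.4,40)
f=robot.grab_frame('wrist');a=f['image'][...,::-1]
place((.6695,-.003),np.radians(-12.3),.029+.066,.3,hover=.16)
f=robot.grab_frame('wrist');b=f['image'][...,::-1]
cv2.imwrite('pics/ln.png',cv2.hconcat([cv2.resize(x,(400,300)) for x in(a,b)]))
E
```

```text
down hit=False t31.1 tcp [0.4415 0.0033 0.029 ] open 0.402 gf 0.0 wf [-0.3  0.3 -0.7] j7 -0.48
grip t31.4 tcp [0.4418 0.0034 0.0293] open 0.136 gf 39.6 wf [-1.6  0.4  2.2] j7 -0.48
lifted t33.1 tcp [0.441  0.0034 0.2494] open 0.129 gf 39.1 wf [-0.2 -1.1 -0.8] j7 -1.02
set hit=True t35.8 tcp [ 0.6693 -0.003   0.0954] open 0.131 gf 39.8 wf [-0.   0.1  3.8] j7 -1.32
released t36.1 tcp [ 0.6684 -0.0026  0.0942] open 0.301 gf 0.0 wf [-0.3  0.7  0.1] j7 -1.32
```

View pics/ln.png

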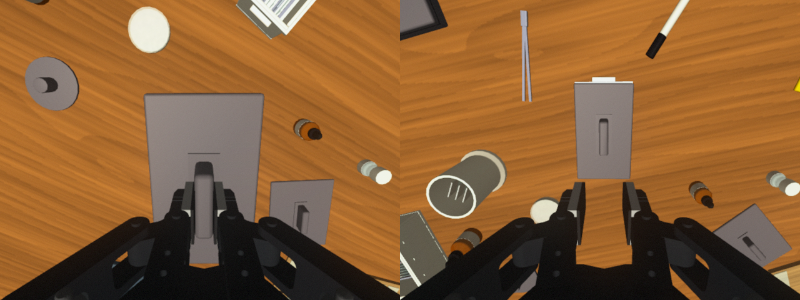

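The narrow lid was held squarely and is now seated on its dish at (604,130), with contact at the predicted height. The wide and round lids follow.

```bash
python3 - <<'E'
from arm import *; import cv2
pick((.373,-.2324),np.radians(30.4),.029,.4,40)
place((.5085,.4277),np.radians(2),.029+.066,.3,hover=.16)
pick((.387,.2407),np.radians(60),.029,.55,40)
place((.6297,.2274),np.radians(20),.029+.09,.45,hover=.13)
robot.goto([.5,.0,.35],ori([.5,0,.35],0)); robot.sleep(.5)
from vis import *; import vis
robot.goto([.45,-.35,.4],ori([.45,-.35,.4],0));st('end')
for n in('scene','side'):
    f=robot.grab_frame(n);np.savez(n+'1.npz',**f);cv2.imwrite(f'pics/{n}1.png',f['image'][...,::-1])
    W,I=cloud(f)
    for k,c,h in(('lw',(.5085,.4277),.077),('ln',(.6695,-.003),.077),('lr',(.6297,.2274),.101)):
        for dz in(0,.026):
            p=vis.pick(W,I,c,.085,h+dz-.004,h+dz+.005)
            print(n,k,rect(p) if len(p)>4 else None)
    for k,c in(('bs',(.513,-.144)),('bl',(.502,.298))): print(n,k,rect(vis.pick(W,I,c,.05,.01,.1)))
E
```

```text
down hit=False t40.6 tcp [ 0.3729 -0.2326  0.0289] open 0.400 gf 0.0 wf [-0.  -0.3  0.6] j7 0.05
grip t41.0 tcp [ 0.3732 -0.2326  0.0293] open 0.130 gf 39.5 wf [-0.6  0.5  3.9] j7 0.05
lifted t42.6 tcp [ 0.3725 -0.2322  0.2493] open 0.130 gf 38.9 wf [ 0.2 -0.  -0.9] j7 -0.47
set hit=True t46.8 tcp [0.5083 0.4277 0.0954] open 0.127 gf 39.7 wf [ 0.  -0.3  4. ] j7 1.15
released t47.1 tcp [0.5074 0.4271 0.0942] open 0.303 gf 0.0 wf [-0.   0.3  0.4] j7 1.15
down hit=False t51.9 tcp [0.3871 0.2406 0.029 ] open 0.552 gf 0.0 wf [-0.9 -0.2  0.4] j7 -0.44
grip t52.2 tcp [0.3872 0.2408 0.0294] open 0.233 gf 39.2 wf [-1.  -0.7  5. ] j7 -0.44
lifted t53.9 tcp [0.3866 0.2404 0.2494] open 0.238 gf 39.1 wf [-0.4 -0.  -1.3] j7 -0.93
set hit=True t56.4 tcp [0.6295 0.2274 0.1195] open 0.232 gf 39.6 wf [-0.8  0.6  5.3] j7 -0.93
released t56.8 tcp [0.6287 0.2276 0.1183] open 0.451 gf 0.0 wf [-0.6 -0.5  0.3] j7 -0.93
end t60.7 tcp [ 0.4511 -0.3486  0.3996] open 0.452 gf 0.0 wf [0.8 0.9 0.2] j7 -0.68
scene lw (array([508.7, 427.1, 143.3, 111.8,   1.9]), 6155, np.float64(76.3))
scene lw (array([509.1, 427.2
[... 435 characters left out ...]
4(34.5))
scene bl (array([504.1, 302.2,  38.1,  34.1, -63.4]), 629, np.float64(43.6))
side lw (array([510.3, 426.5, 142.8, 117.3,   1.3]), 868, np.float64(78.8))
side lw (array([510.6, 426.1,  45.5,  17.7,   8.1]), 62, np.float64(103.1))
side ln (array([668.9,  -1.9, 136.9,  84.7, -12.6]), 1049, np.float64(78.2))
side ln (array([668.5,  -4.2,  46.1,  15.1,  -8.8]), 87, np.float64(103.3))
side lr (array([629.9, 227.3,  82.5,  78.5, -84.7]), 364, np.float64(102.3))
side lr (array([629.7, 223.7,  20.5,  17.8, -73.5]), 40, np.float64(127.7))
side bs (array([ 510.7, -148.5,   29.9,   22.7,  -28. ]), 366, np.float64(34.7))
side bl (array([500.2, 293.1,  37. ,  34. , -20.1]), 367, np.float64(40.9))
```

View pics/scene1.png

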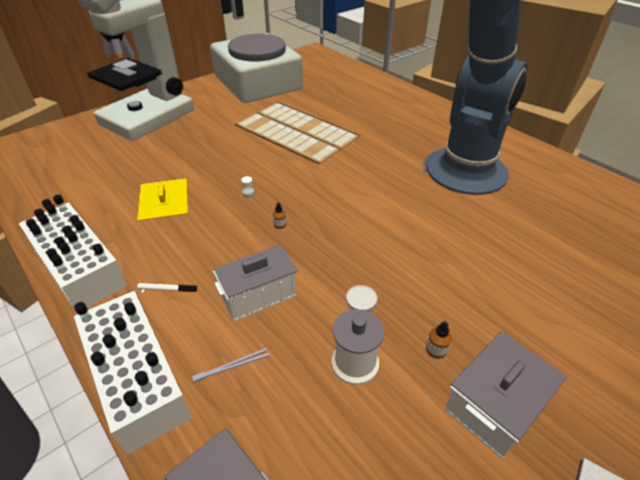

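View pics/side1.png

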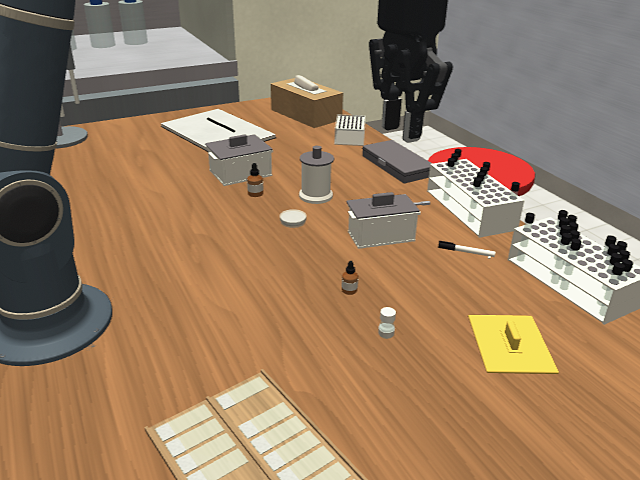

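Both views show all three lids flat on their rims (scene (257,265), (358,330), (507,385)), at the right heights and centres. The bottles have not moved and the arm is clear, so I hand it in.

```bash
python3 -c "
from plant import robot
print(robot.close_job())"
```

```text
the job is handed in; nothing more can be done
None
```

I handed the job in at about 61 s: both racks are standing in their own dishes, all three lids are seated on their rims at the expected heights, the dishes and jar are where they stood, and the bottles were not disturbed (the judge's verdict was not shown).

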